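# Load a trough of vials on the bench shaker

## Robot

A 6-joint arm with a two-finger parallel gripper is mounted at the origin on a cart in front of the work surface, level with it; the furniture and walls round the work are solid. World frame = base frame: x ahead of the robot, y to its left, z up, the work surface at z = 0. Lengths are in m, angles in rad, forces in N, time in s.
With the tool pointing down it reaches from about 0.2 to 0.875 m from the base axis. Payload 3.4 kg.
Tool frame: the origin (TCP) lies midway between the tips of the shut fingers; the grasp point (between the pads) lies 19 mm behind it (r.pinch_z is the distance from the TCP to the grasp point, in m); z points along the fingers, y is the line along which they close (so a half turn about z gives the same grasp; the last joint's range is limited). The gripper opens to 94 mm and grips with 3 to 60 N. Pads are 16 mm wide; open, the fingers measure 119 mm over their backs; the gripper's body (75 mm by 177 mm) begins 78 mm behind the grasp point.
Start: joints at [1.224, 0.276, 1.505, -0, 1.361, -0.121], TCP at [0.129, 0.56, 0.205] pointing down, gripper open.
Joint ranges: [-2.89, 2.89], [-0.75, 2.08], [0.22, 2.7], [-1.18, 4.32], [0.11, 2.71], [-2.7, 2.7]. Speed limits (rad/s): [2.57, 2.57, 3.14, 3.14, 3.14, 3.14].

## Interface

Orientations are given as a unit quaternion [w, x, y, z].
In Python, from plant import r gives the robot as it stands. Calls block until the motion is done:
- r.move_to(position, orientation): joint-space move of the TCP to a pose.
- r.move_l(position, rot=None, vel=0.15, guard=None): straight line of the TCP; rot=None keeps the orientation; vel is the mean speed in m/s. With guard (N) it stops when the force on the tool has changed by that much, and returns True; else False.
- r.movej(angles): joint-space move.
- r.gripper_to(opening, f_grip=None): finger opening in m; f_grip is the grip in N (None keeps the last); returns when the fingers have stopped.
- r.hold(seconds).
- r.inverse_kinematics(position, orientation): joint angles nearest the present ones, or None.
- r.snapshot(name): name is "side" or "top" or "wrist"; returns the picture (480x640x3 uint8, red, green, blue); there is no depth.
- r.get_calibration(name): a dict with "fx", "fy", "cx", "cy" (pixels), "position" and "orientation" of the camera in the world. Camera axes: x right, y down, z forward; pixel columns grow to the right and rows downward; lengths in m; the calibration is good to about 2 mm. A picture is of the moment at which its call begins: read the wrist's pose just before it. get_calibration takes no time and is no camera call; for the wrist camera it gives the pose at the moment of the call.
A pose or a line that the arm cannot do raises r.PlanningError and nothing moves.
- r.sign_off(): hands the job in; it is judged then, once.
Readings, each from a call of its own:
- r.get_t(): time.
- r.get_joints(): joint angles.
- r.get_dq(): joint speeds.
- r.get_joint_efforts(): joint torques, N m.
- r.get_ee_pos(): TCP position.
- r.get_tool_rot(): TCP orientation.
- r.get_wrist_force(): force on the tool from outside, world axes, zero at the start.
- r.get_torque(): the same for the moment, N m.
- r.get_opening(): finger opening in m.
- r.get_finger_force(): force on a finger pad.
Only numpy, scipy, OpenCV 4.12 (cv2) and the standard library are available. Lean on these libraries where they do the work, as an engineer would, in place of code of your own. Each camera call takes 0.05 s, during which the arm holds its last target. There are 200 camera calls.

## Task

Stand the stray vial upright in the open trough with the other two, then carry the trough level, with all three vials standing loose in it, onto the shaker platform, long side along the side guides. Release it there, slide the clamp jaw up until the trough is held snug against the end stop, and last of all turn the dial to 3 (the mark with three pips). The vials must stay upright in the trough, and the beaker and the timer are to be left where they are.

Things in the scene. Friction and masses are not known exactly. Their poses are not given: they have to be found in the camera images.
- trough: open white reagent trough, box-shaped, 52 mm (x) by 120 mm (y) outside at the walls (a thin rim flares to 60 x 128 at the top), 26 mm high, walls and floor 2 mm thick, 0.08 kg. Origin: centre of the underside; y along its length. Two vials stand loose in its -y half; the +y half is free. Take it across the 52 mm, at mid length, from above.
- vial_a: black-capped glass vial, 25 mm diameter, 50 mm tall, 0.025 kg, standing in the trough near its -y end. Origin: centre of its underside; z up its axis
- vial_b: the same kind of vial, standing in the trough next to vial_a, nearer the middle. Origin: centre of its underside; z up its axis
- vial_c: the same kind of vial, the stray one, standing alone on the bench at the left. Origin: centre of its underside; z up its axis
- nest (a point): point on the shaker platform's flat top, 56 mm above the bench, midway between the side guides (shaker fixed). y: along the guides, from end stop (-y) to clamp (+y); z up. Guides 10 mm high, 64 mm apart, at y -60..-35 and +30..+50 mm on both sides, room for fingers between. The trough goes between them, long axis along y, either way round, centre here or a few mm to +y
- end_stop (a point): middle of the end stop's face, a 10 mm high bar across the platform at nest y = -66 mm; point is at platform height. Axes as nest. The platform is flat out to x = +-70 mm
- clamp (a joint): clamp jaw on the platform, slides towards the end stop: 0 = fully open (jaw face at nest y = +90 mm), grows in m as it closes, face at nest y = 0.090 - value; stop at 0.042. Held by 1.2 N of friction, stays where left. A trough against the end stop is met at 0.036; from 0.031 on it counts as held
- clamp_post (a point): top centre of the upright round post on the clamp jaw's carriage, 14 mm diameter, free for its upper 30 mm, top 98 mm above the bench, 22 mm behind the jaw face. Same axes as nest: the jaw closes towards -y. Pinch it along x or push it
- dial (a joint): speed dial on top of the housing beyond the end stop; rad, grows clockwise seen from above. Detents every 0.45 rad: 0 is marked by a dash, 1 to 4 by as many pips: 0, 0.45, 0.90, 1.35, 1.80. Setting 3 is 1.35. It clicks into the nearest detent by itself (peak torque about 0.08 N m)
- dial_grip (a point): point on the dial's vertical axis in its grip bar, 76 mm above the bench and 4 mm under the bar's top; the bar is 14 mm wide, 40 mm long, 26 mm tall, standing on a disc of 48 mm diameter whose top is 54 mm above the bench. x: along the bar towards the end with the white pointer line; z up. It turns with the dial
- beaker: bystander: plastic beaker, 53 mm diameter, 70 mm tall, behind the trough. Origin: centre of its underside
- timer: bystander: small white timer, 41x70x56 mm, behind the stray vial. Origin: centre of its underside

How it is judged:
On the way, in this order (a step that is already met when the one before it is completed fails the run):
1. the stray vial stands in the trough with the other two, released (x of vial_a in the frame of trough between -0.02 and 0.02 m and y of vial_a in the frame of trough between -0.055 and 0.055 m and z of vial_a in the frame of trough between -0.005 and 0.01 m and angle between each of vial_a, vial_b, vial_c's own z axis and vertical below 0.2 rad and x of vial_b in the frame of trough between -0.02 and 0.02 m and y of vial_b in the frame of trough between -0.055 and 0.055 m and z of vial_b in the frame of trough between -0.005 and 0.01 m and x of vial_c in the frame of trough between -0.02 and 0.02 m and y of vial_c in the frame of trough between -0.055 and 0.055 m and z of vial_c in the frame of trough between -0.005 and 0.01 m and contact force between the fingers and vial_c below 0.1 N), for 0.2 s.
2. the trough stands on the platform between the guides with the three vials upright in it, released (x of trough in the frame of nest between -0.012 and 0.012 m and y of trough in the frame of nest between -0.015 and 0.03 m and z of trough in the frame of nest between -0.005 and 0.006 m and angle between the y axis of trough and the y axis of nest, either way round below 0.2 rad and x of vial_a in the frame of trough between -0.02 and 0.02 m and y of vial_a in the frame of trough between -0.055 and 0.055 m and z of vial_a in the frame of trough between -0.005 and 0.01 m and angle between each of vial_a, vial_b, vial_c's own z axis and vertical below 0.2 rad and x of vial_b in the frame of trough between -0.02 and 0.02 m and y of vial_b in the frame of trough between -0.055 and 0.055 m and z of vial_b in the frame of trough between -0.005 and 0.01 m and x of vial_c in the frame of trough between -0.02 and 0.02 m and y of vial_c in the frame of trough between -0.055 and 0.055 m and z of vial_c in the frame of trough between -0.005 and 0.01 m and contact force between the fingers and trough below 0.1 N), for 0.2 s.
3. the clamp jaw is closed on the trough (x of trough in the frame of nest between -0.012 and 0.012 m and y of trough in the frame of nest between -0.015 and 0.03 m and z of trough in the frame of nest between -0.005 and 0.006 m and angle between the y axis of trough and the y axis of nest, either way round below 0.2 rad and x of vial_a in the frame of trough between -0.02 and 0.02 m and y of vial_a in the frame of trough between -0.055 and 0.055 m and z of vial_a in the frame of trough between -0.005 and 0.01 m and angle between each of vial_a, vial_b, vial_c's own z axis and vertical below 0.2 rad and x of vial_b in the frame of trough between -0.02 and 0.02 m and y of vial_b in the frame of trough between -0.055 and 0.055 m and z of vial_b in the frame of trough between -0.005 and 0.01 m and x of vial_c in the frame of trough between -0.02 and 0.02 m and y of vial_c in the frame of trough between -0.055 and 0.055 m and z of vial_c in the frame of trough between -0.005 and 0.01 m and value of joint clamp above 0.031 m), for 0.2 s.
4. the dial is at 3 (value of joint clamp above 0.031 m and value of joint dial between 1.22 and 1.48 rad), for 0.2 s.
At the end, for the whole second after the job is handed in: Trough flat between the guides (12 mm in x, -15 to +30 mm in y of nest, long axis within 0.2 rad, either way round); three vials upright in it within 0.2 rad, on its floor; clamp at 0.031 m or more; dial 1.22 to 1.48 rad; all at rest (all of step 4 and x of trough in the frame of nest between -0.012 and 0.012 m and y of trough in the frame of nest between -0.015 and 0.03 m and z of trough in the frame of nest between -0.005 and 0.006 m and angle between the y axis of trough and the y axis of nest, either way round below 0.2 rad and x of vial_a in the frame of trough between -0.02 and 0.02 m and y of vial_a in the frame of trough between -0.055 and 0.055 m and z of vial_a in the frame of trough between -0.005 and 0.01 m and angle between each of vial_a, vial_b, vial_c's own z axis and vertical below 0.2 rad and x of vial_b in the frame of trough between -0.02 and 0.02 m and y of vial_b in the frame of trough between -0.055 and 0.055 m and z of vial_b in the frame of trough between -0.005 and 0.01 m and x of vial_c in the frame of trough between -0.02 and 0.02 m and y of vial_c in the frame of trough between -0.055 and 0.055 m and z of vial_c in the frame of trough between -0.005 and 0.01 m and linear speed of each of trough, vial_a, vial_b, vial_c below 0.02 m/s and velocity of joint dial between -0.1 and 0.1 rad/s); the robot touches nothing.
It fails at once if the trough is tilted more than 0.3 rad (angle between trough's own z axis and vertical above 0.3 rad).
It fails at once if the beaker is pushed more than 30 mm away (distance of beaker from where it was at the start of the episode above 0.03 m).
It fails at once if the timer is pushed more than 30 mm away (distance of timer from where it was at the start of the episode above 0.03 m).
It also fails if it takes over 72 s, if anything falls off the work surface, if the arm or the gripper's body presses on something with over 40 N, if the wrist force passes 120 N, or if a joint passes its speed limit or range.

## Working session

There is one attempt and no reset: what is moved stays moved. The work goes in short steps, each a Python script; the robot and the scene stay as the last script left them, time stands still between calls to the robot, and variables do not carry over. Pictures are saved under pics/ and viewed, at most 10 in all, crops included, and the job is handed in when it is done.

```bash
mkdir -p pics; ls; python3 - <<'E'
from plant import r
import cv2
for n in ("top","side"):
    cv2.imwrite(f"pics/{n}0.png", r.snapshot(n)[:,:,::-1]); c=r.get_calibration(n); print(n,c)
print(r.get_t(), r.get_tool_rot(), r.pinch_z)
E
```

```text
pics
plant.py
top {'fx': 479.4644141993277, 'fy': 479.4644141993277, 'cx': 320.1127035484216, 'cy': 243.00579772380541, 'position': array([0.37868214, 0.034503  , 1.10710703]), 'orientation': array([-0.04965702,  0.70856091, -0.70243811,  0.04534673])}
side {'fx': 486.70221452246767, 'fy': 486.70221452246767, 'cx': 320.7412350348266, 'cy': 242.5575546337056, 'position': array([0.53751157, 0.72288935, 0.75335464]), 'orientation': array([-8.51668892e-04, -5.72737262e-03,  9.15445100e-01, -4.02401219e-01])}
0.1 [-1.81328336e-04  1.12658390e-01  9.93633460e-01 -7.75445983e-04] 0.0188
```

View pics/top0.png

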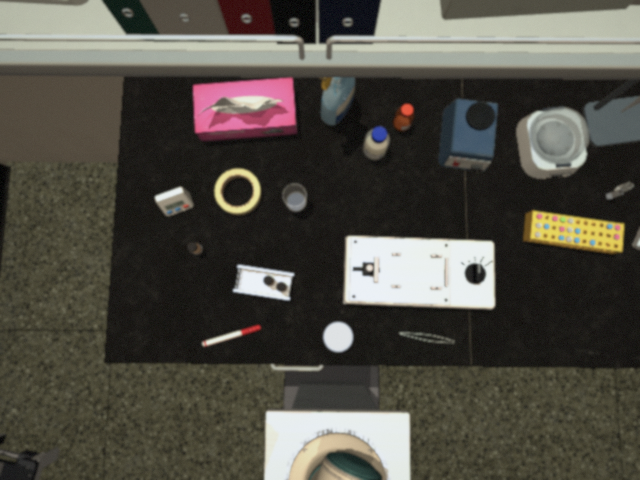

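View pics/side0.png

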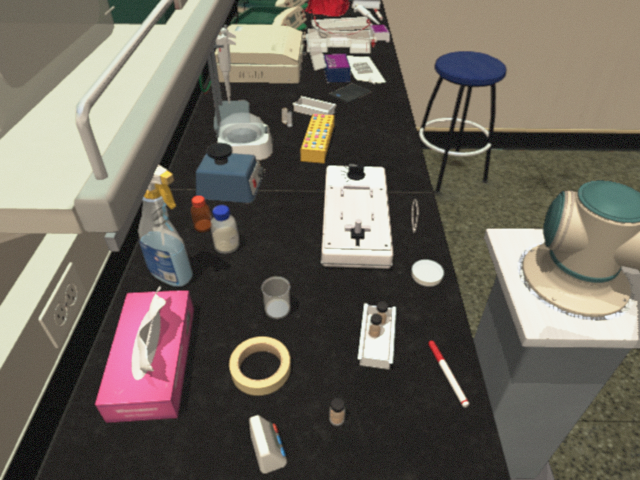

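The top view (up is world +x, right is −y) shows the stray vial at about (196,248) and the trough at (264,282) with its vials on the right. The beaker is at (294,197), the shaker at (420,272), the clamp post at about (369,268) and the dial at (476,272). I'll enlarge it for detail.

```bash
cat > h.py <<'E'
import numpy as np, cv2
from scipy.spatial.transform import Rotation as R
from plant import r
def rot(q): return R.from_quat(np.roll(q,-1))
def ray(c,uv,z):
    "pixel -> world point on plane z"
    d=rot(c["orientation"]).apply([(uv[0]-c["cx"])/c["fx"],(uv[1]-c["cy"])/c["fy"],1.])
    p=np.array(c["position"]); return p+d*(z-p[2])/d[2]
def proj(c,p):
    q=rot(c["orientation"]).inv().apply(np.array(p)-c["position"])
    return np.array([c["fx"]*q[0]/q[2]+c["cx"],c["fy"]*q[1]/q[2]+c["cy"]])
def down(a):
    "tool down, closing line (tool y) at world angle a (mod pi)"
    y=np.array([np.cos(a),np.sin(a),0]); z=np.array([0,0,-1.]); x=np.cross(y,z)
    return np.roll(R.from_matrix(np.c_[x,y,z]).as_quat(),1)
E
python3 - <<'E'
from h import *
im=cv2.imread("pics/top0.png")
a=cv2.resize(im[225:315,335:505],None,fx=4.6,fy=4.6,interpolation=cv2.INTER_CUBIC)[:, :782]
b=cv2.resize(im[225:315,170:340][:40],None,fx=1,fy=1)
cv2.imwrite("pics/shk.png",a)
c=r.get_calibration("top")
for n,uv,z in [("vialc",(196,248),.05),("trough",(264,282),.026),("post",(369,268),.098),("dial",(476,272),.08),("shakerTL",(346,237),.05),("shTR",(495,240),.05),("shBL",(344,303),.05)]: print(n,ray(c,uv,z).round(3))
g=r.get_calibration("wrist"); print(g, rot(r.get_tool_rot()).inv().apply(g["position"]-r.get_ee_pos()), (rot(r.get_tool_rot()).inv()*rot(g["orientation"])).as_matrix().round(3))
E
```

```text
vialc [0.508 0.318 0.05 ]
trough [0.435 0.167 0.026]
post [ 0.463 -0.062  0.098]
dial [ 0.458 -0.293  0.08 ]
shakerTL [ 0.536 -0.016  0.05 ]
shTR [ 0.532 -0.347  0.05 ]
shBL [ 0.39  -0.012  0.05 ]
{'fx': 341.55187741480455, 'fy': 341.55187741480455, 'cx': 315.6639582679054, 'cy': 240.06221383832903, 'position': array([0.05382227, 0.57697798, 0.38404404]), 'orientation': array([0.10448837, 0.77531305, 0.61748591, 0.08174966])} [ 0.07670591 -0.00042178 -0.17932168] [[-0.    -0.965 -0.263]
 [ 1.     0.    -0.001]
 [ 0.001 -0.263  0.965]]
```

View pics/shk.png

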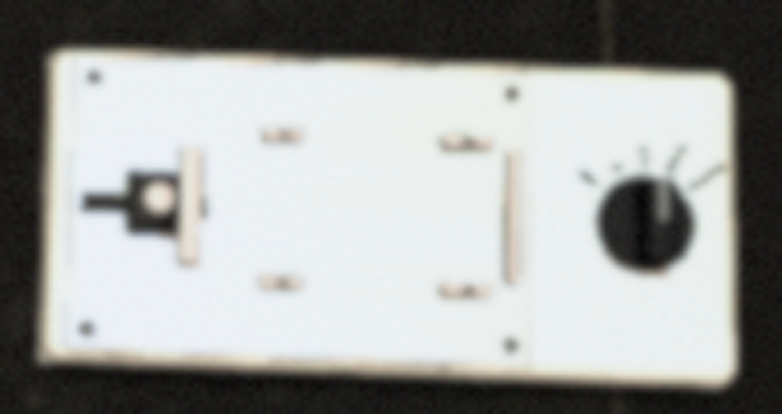

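The dial pointer looks to be at mark 2, straight up at (662,180), with mark 3 at (677,160). Next I'll take close wrist views.

```bash
python3 - <<'E'
from h import *
for a in (0,np.pi):
  for p in [(.46,.22,.2),(.46,-.17,.2),(.46,-.29,.2)]: print(a,np.round(r.inverse_kinematics(p,down(a)) if r.inverse_kinematics(p,down(a)) is not None else [],2))
E
```

```text
0 [ 0.31  0.18  1.65 -0.    1.31  0.31]
0 [-0.5   0.15  1.69 -0.    1.3  -0.5 ]
0 [-0.69  0.23  1.58 -0.    1.33 -0.69]
3.141592653589793 []
3.141592653589793 [-0.5   0.15  1.69 -0.    1.3   2.65]
3.141592653589793 [-0.69  0.23  1.58 -0.    1.33  2.45]
```

```bash
python3 - <<'E'
from h import *
import json
out={}
for n,p in [("A",(.46,.27,.22)),("B",(.46,-.16,.22))]:
    r.move_to(p,down(0)); r.hold(.2)
    c=r.get_calibration("wrist"); im=r.snapshot("wrist")[:,:,::-1]
    cv2.imwrite(f"pics/w{n}.png",im); out[n]={k:np.array(v).tolist() for k,v in c.items()}
json.dump(out,open("cal.json","w")); print(r.get_t())
E
```

```text
3.8
```

View pics/wA.png

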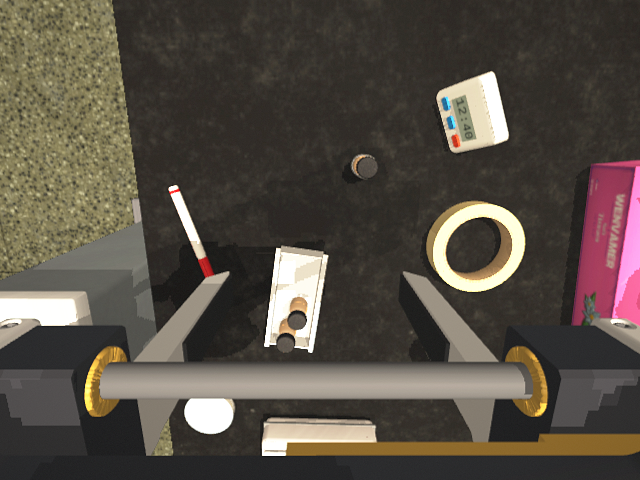

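View pics/wB.png

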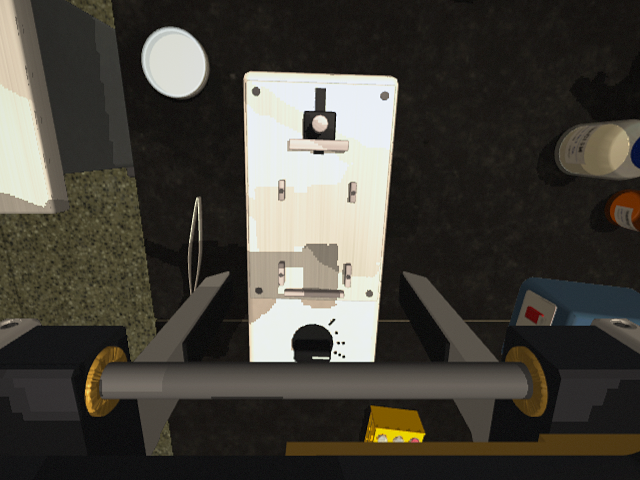

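View A shows the vial_c cap at about (369,167), the trough rim corners at about (278,248), (327,255), (313,352) and (266,348), and the vial caps at (297,320) and (286,342). View B shows the post top at (320,123), the guides at (282,190), (352,192), (281,273) and (347,275), the stop face at row ~292 and the dial half hidden at (313,345). Next I'll turn these pixels into positions.

```bash
python3 - <<'E'
from h import *
import json
C=json.load(open("cal.json"))
for k in C: C[k]={a:np.array(b) for a,b in C[k].items()}
A,B=C["A"],C["B"]; T=r.get_calibration("top")
print("vialc wrist",ray(A,(367,167),.05).round(4),"top",ray(T,(196,247),.05).round(4))
im=cv2.imread("pics/wA.png"); m=np.zeros(im.shape[:2],np.uint8); m[240:358,255:335]=1
w=((im.min(2)>110)*m).astype(np.uint8)
n,l,s,_=cv2.connectedComponentsWithStats(w); k=1+s[1:,4].argmax(); print(s[k])
pts=cv2.convexHull(np.argwhere(l==k)[:,::-1].astype(np.float32)).reshape(-1,2)
wp=np.array([ray(A,p,.026)[:2] for p in pts]).astype(np.float32)
print("trough rect",cv2.minAreaRect(wp*1000), pts.astype(int).tolist())
for n,p in [("vb",(297,320)),("va",(286,342))]: print(n,ray(A,p,.052).round(4))
im=cv2.imread("pics/wB.png")
for n,p,z in [("post",(320,123),.098),("g1",(282,189),.066),("g2",(352,191),.066),("g3",(281,272),.066),("g4",(347,274),.066),("sL",(284,290),.066),("sR",(344,292),.066),("jL",(288,151),.066),("jR",(348,151),.066)]: print(n,ray(B,p,z).round(4))
def crop(f,y0,y1,x0,x1,h): 
    a=cv2.imread(f)[y0:y1,x0:x1]; return cv2.resize(a,(int(h*a.shape[1]/a.shape[0]),h),interpolation=cv2.INTER_CUBIC)
cv2.imwrite("pics/crop.png",np.hstack([crop("pics/wA.png",140,360,255,395,560),crop("pics/wB.png",70,370,235,405,560)]))
E
```

```text
vialc wrist [0.5105 0.3274 0.05  ] top [0.5104 0.3177 0.05  ]
[ 264  246   65  107 4366]
trough rect ((434.68243408203125, 169.80291748046875), (132.3795623779297, 61.09750747680664), 81.77456665039062) [[328, 256], [320, 306], [315, 337], [313, 349], [312, 352], [309, 352], [264, 346], [264, 343], [267, 318], [272, 277], [275, 253], [276, 248], [281, 246], [286, 246], [294, 247], [322, 251], [327, 255]]
vb [0.4383 0.1587 0.052 ]
va [0.4253 0.1307 0.052 ]
post [ 0.4635 -0.0639  0.098 ]
g1 [ 0.4272 -0.1227  0.066 ]
g2 [ 0.4953 -0.1246  0.066 ]
g3 [ 0.4241 -0.2086  0.066 ]
g4 [ 0.4926 -0.2107  0.066 ]
sL [ 0.4267 -0.2287  0.066 ]
sR [ 0.49   -0.2309  0.066 ]
jL [ 0.4338 -0.087   0.066 ]
jR [ 0.4904 -0.0869  0.066 ]
```

View pics/crop.png

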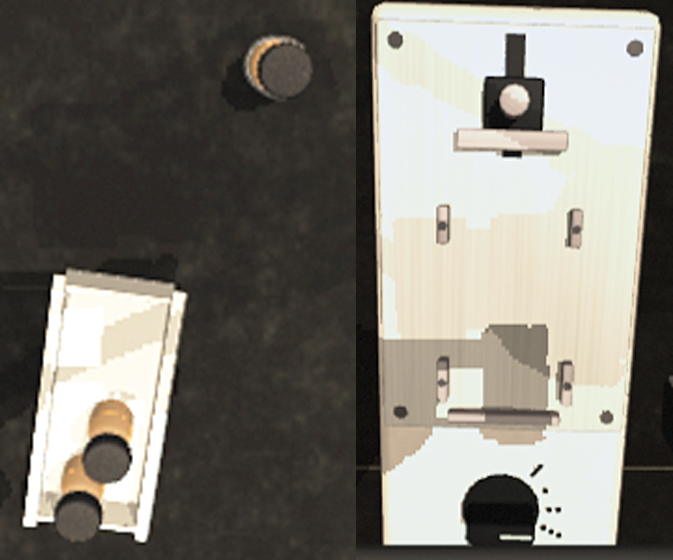

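The crop gives the cap of vial_c at (366,167). The trough is yawed about −0.135 rad and the shaker about −0.034 rad. The jaw face sits near nest y +76 mm, so the clamp is already partly closed. I'll check vial_c against the fixed cameras and pick it.

```bash
python3 - <<'E'
from h import *
T,S=r.get_calibration("top"),r.get_calibration("side")
for z in (.05,0): print(z,[proj(c,(.5095,.3275,z)).round(1).tolist() for c in (T,S)])
print([proj(c,(.4345,.168,.026)).round(1).tolist() for c in (T,S)])
for f,c in (("top",(196,248)),("side",(337,411))):
    a=cv2.imread(f"pics/{f}0.png")[c[1]-14:c[1]+15,c[0]-14:c[0]+15].max(2); a=cv2.GaussianBlur(a,(3,3),0)
    print(f); print("\n".join(" ".join(f"{v:3d}" for v in row) for row in a[::2,::2]))
E
```

```text
0.05 [[191.6, 247.4], [338.2, 402.0]]
0 [[197.4, 250.0], [337.3, 417.7]]
[[263.7, 282.3], [376.9, 330.1]]
top
 27  27  29  31  33  36  33  31  29  30  29  32  35  37  36
 26  27  31  33  33  34  30  29  28  28  28  30  34  35  35
 28  29  33  35  33  31  30  26  26  27  27  29  29  31  31
 32  35  35  34  32  31  30  28  27  24  27  27  28  30  30
 33  33  34  37  41  41  41  45  41  27  28  28  27  29  32
 29  29  33  45  50  51  52  63  71  51  34  28  27  28  29
 25  25  31  49  53  53  50  58  83  76  49  28  28  26  27
 25  25  29  45  52  53  48  57  87  83  55  28  26  29  29
 25  25  27  36  49  53  58  77  90  79  50  24  24  26  29
 26  25  26  30  42  55  75  86  80  64  35  20  23  28  29
 23  23  27  26  29  36  51  57  49  35  21  17  22  28  28
 23  22  24  27  27  28  31  30  26  19  15  19  23  28  28
 25  23  25  26  26  26  28  30  28  23  21  26  25  26  26
 26  25  25  27  27  27  27  27  28  27  29  28  28  26  26
 28  26  25  27  31  27  27  28  27  30  29  28  28  26  25
side
 41  41  41  42  40  44  51  50  48  47  41  39  38  37  41
 39  41  40  41  43  51  61  60  57  52  44  43  40  39  41
 42  40  42  42  50  63  63  65  62  60  52  44  40  38  42
 40  41  41  42  56  66  65  65  63  63  57  41  39  39  41
 42  40  42  44  53  65  68  66  67  66  55  42  42  40  41
 42  39  40  60  63  57  64  69  68  60  52  49  41  39  41
 40  38  40  73 103  60  45  55  54  49  71  57  35  38  38
 40  39  40  83 150 122  67  48  57  93 114  60  29  35  40
 40  40  41  85 147 154 143 138 137 140 122  57  29  30  38
 40  38  40  85 150 151 153 153 147 138 111  52  32  37  38
 39  39  39  85 141 150 149 147 143 133 104  47  34  42  40
 37  38  40  84 142 157 160 158 146 130  98  44  35  44  40
 41  40  39  62 129 155 157 151 141 127  88  47  45  42  40
 38  38  39  43  82 130 146 143 132 100  56  43  43  42  40
 42  41  40  39  46  81 104 113  94  63  40  39  41  38  40
```

```bash
python3 - <<'E'
from h import *
q=down(-.135)
r.move_to((.5095,.3275,.12),q)
r.gripper_to(.06)
r.move_l((.5095,.3275,.028),vel=.12)
r.gripper_to(.0,f_grip=10); print("open",r.get_opening(),r.get_finger_force(),r.get_ee_pos())
r.move_l((.5095,.3275,.13),vel=.15)
r.move_l((.4387,.1987,.13),vel=.15)
r.move_l((.4387,.1987,.06),vel=.15)
r.hold(.2); c=r.get_calibration("wrist"); im=r.snapshot("wrist")[:,:,::-1]
cv2.imwrite("pics/place.png",im); cv2.imwrite("pics/placec.png",cv2.resize(im[200:440,180:480],None,fx=2,fy=2))
print(proj(c,(.4387,.1987,.0)),r.get_opening(),r.get_t())
E
```

```text
open 0.024876994737325037 9.91797611117363 [0.50963516 0.32752311 0.02812079]
[314.71736073 254.29889526] 0.025085707726334245 10.7083
```

View pics/placec.png

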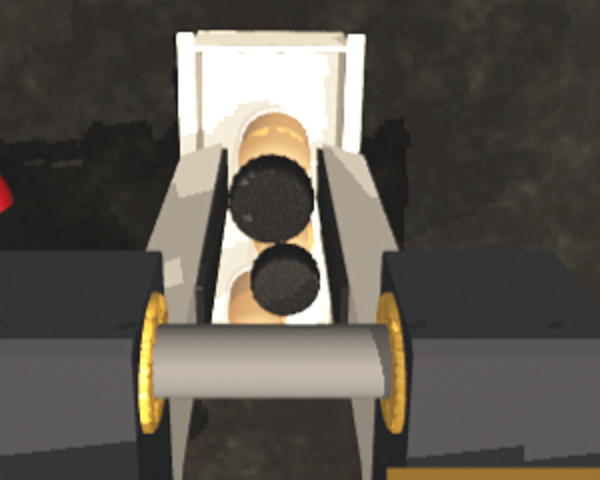

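The held vial (cap at (272,197) in the crop) is centred between the rim edges (177–195 and 345–365), and the trough is square to the tool. I'll lower it and release.

```bash
python3 - <<'E'
from h import *
print(r.move_l((.4387,.1987,.0305),vel=.06,guard=4),r.get_ee_pos(),r.get_wrist_force())
r.gripper_to(.042); r.hold(.2)
r.move_l((.4387,.1987,.10),vel=.15)
r.gripper_to(.09)
r.move_l((.4345,.2,.17),vel=.2); r.hold(.2)
im=r.snapshot("wrist")[:,:,::-1]; print(r.get_t())
c=r.get_calibration("wrist")
cv2.imwrite("pics/placed.png",im); cv2.imwrite("pics/placedc.png",cv2.resize(im[180:420,180:480],None,fx=2,fy=2))
print(proj(c,(.4345,.168,0)),proj(c,(.4345,.168,.026)))
E
```

```text
True [0.43838945 0.19829468 0.029492  ] [ 0.48663352 -0.5221606   1.33551138]
14.1583
[321.34139352 250.82931775] [321.6655481  258.58437759]
```

View pics/placedc.png

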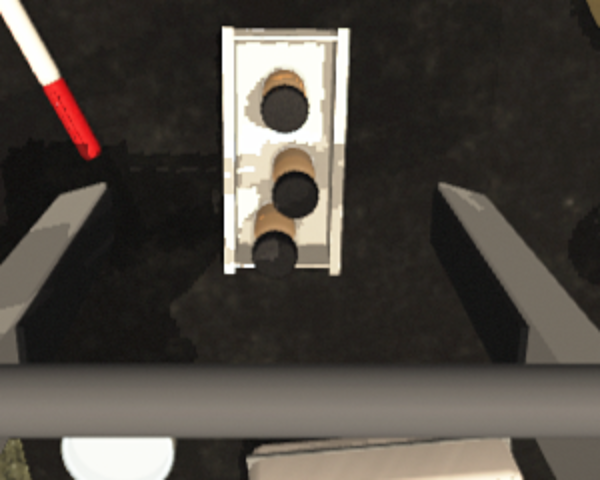

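All three vials stand in the trough, with caps at about (285,108), (295,195) and (275,253) in the crop. The rim spans x 222–350 at row 28 and 226–341 at row 273. Now I'll grip the trough.

```bash
python3 - <<'E'
from h import *
c=r.get_calibration("wrist")
e1,e2=ray(c,(323,194),.026),ray(c,(322,316.5),.026); d=e1-e2; ctr=(e1+e2)/2
print(e1,e2,np.linalg.norm(d),np.arctan2(d[0],d[1]),ctr)
a=-np.arctan2(d[0],d[1]); x,y=ctr[:2]
assert abs(x-.4345)<.006 and abs(y-.168)<.006
r.gripper_to(.08)
r.move_l((x,y,.06),rot=down(a),vel=.2)
print(r.move_l((x,y,.0035),vel=.08,guard=6),r.get_ee_pos())
r.gripper_to(0,f_grip=15); print("open",r.get_opening(),r.get_finger_force())
r.move_l((x,y,.04),vel=.06); r.hold(.1)
print(r.get_opening(),r.get_wrist_force(),r.get_torque(),r.get_t())
im=r.snapshot("wrist")[:,:,::-1];S=r.snapshot("side")[:,:,::-1]
cv2.imwrite("pics/lift.png",np.hstack([im[180:480,160:480],cv2.resize(S[230:380,300:460],None,fx=2,fy=2)]))
E
```

```text
[0.44407911 0.23135546 0.026     ] [0.42658587 0.1049942  0.026     ] 0.1275663820917197 0.13756399272382897 [0.43533249 0.16817483 0.026     ]
False [0.43579948 0.16833469 0.0038553 ]
open 0.05263321519468118 14.996602535247803
0.052534546786588726 [-0.64117158  0.03622117 -2.10708694] [-0.09291952  0.07441734 -0.03226664] 17.5417
```

View pics/lift.png

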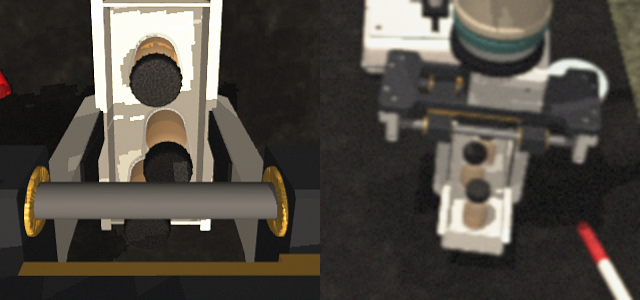

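The trough is gripped at 52.6 mm and the vials are standing. I'll carry it over the post and lower it.

```bash
python3 - <<'E'
from h import *
p=r.get_ee_pos()
r.move_l((p[0],p[1],.15),vel=.12)
r.move_l((.460,-.159,.15),rot=down(-.034),vel=.12)
r.move_l((.460,-.159,.09),vel=.1); r.hold(.2)
print(r.get_wrist_force(),r.get_opening(),r.get_t())
c=r.get_calibration("wrist");im=r.snapshot("wrist")[:,:,::-1];S=r.snapshot("side")[:,:,::-1]
cv2.imwrite("pics/pre.png",np.hstack([im[:,160:480],cv2.resize(S[130:280,290:420],(416,480))]))
E
```

```text
[-0.18653548  0.31962411 -2.4481832 ] 0.0519100614697794 22.5417
```

View pics/pre.png

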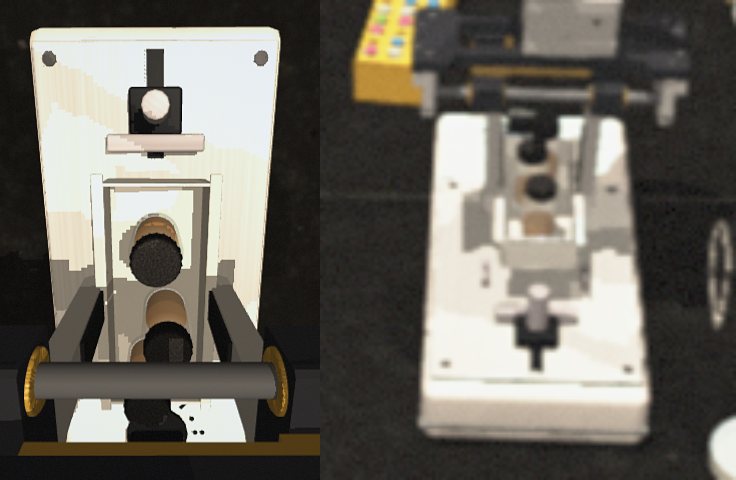

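In this picture the post is at (154,104), the jaw spans 106–204 and the rim spans 92–221, so the trough is centred on the jaw axis to within about 1 mm. That was my tenth and last viewed picture, so from here I go by numbers only.

```bash
python3 - <<'E'
from h import *
c=r.get_calibration("wrist")
print("post",ray(c,(160+154.5,104),.098),"jaw face z66",ray(c,(315,152),.066))
print(r.move_l((.460,-.159,.0598),vel=.05,guard=4),r.get_ee_pos(),r.get_wrist_force())
r.gripper_to(.072); r.hold(.2)
r.move_l((.460,-.159,.16),vel=.12)
# look at dial from the trough's far side, fingers away from it
r.move_to((.452,-.33,.24),down(-.034)); r.hold(.2)
import json
c=r.get_calibration("wrist"); im=r.snapshot("wrist")[:,:,::-1]; cv2.imwrite("pics/dial.png",im)
json.dump({k:np.array(v).tolist() for k,v in c.items()},open("cald.json","w"))
print(proj(c,(.458,-.293,.054)),proj(c,(.458,-.293,.08)),proj(c,(.46,-.163,.082)),r.get_t())
E
```

```text
post [ 0.46264272 -0.0637552   0.098     ] jaw face z66 [ 0.46208603 -0.0860757   0.066     ]
True [ 0.45912335 -0.15860486  0.05942933] [ 0.2270452  -0.13493054  2.99192932]
[320.78588995 186.88219877] [321.14536481 189.81994719] [319.30946645  42.2910415 ] 25.9833
```

```bash
python3 - <<'E'
from h import *
import json
c={k:np.array(v) for k,v in json.load(open("cald.json")).items()}
im=cv2.imread("pics/dial.png"); g=im.max(2); x0,y0,x1,y1=260,130,385,245
roi=g[y0:y1,x0:x1]
dark=(roi<90).astype(np.uint8); n,l,s,ce=cv2.connectedComponentsWithStats(dark)
for i in range(1,n):
    if s[i,4]>8:
        p=ce[i]+(x0,y0); print("dark",s[i]+np.array([x0,y0,0,0,0]),p.round(1),ray(c,p,.054).round(4))
k=1+s[1:,4].argmax(); cnt=cv2.findContours((l==k).astype(np.uint8),0,2)[0][0]; hull=cv2.convexHull(cnt)
inside=np.zeros_like(dark); cv2.drawContours(inside,[hull],-1,1,-1)
inside=cv2.erode(inside,np.ones((5,5)))
w=((roi>110)&(inside>0)).astype(np.uint8); n,l,s,ce=cv2.connectedComponentsWithStats(w)
for i in range(1,n):
    if s[i,4]>4:
        pts=np.argwhere(l==i)[:,::-1]+(x0,y0); W=np.array([ray(c,p,.08)[:2] for p in pts]).astype(np.float32)
        print("white",s[i],(W.mean(0)).round(4),cv2.minAreaRect(W*1000))
E
python3 - <<'E'
import cv2,numpy as np
g=cv2.imread("pics/dial.png").max(2)[150:226:2,282:366:2]
print("\n".join("".join(" .:-=+*#%@"[9-v*10//256] for v in row) for row in g))
E
```

```text
dark [337 165   6   7  11] [339.3 167.6] [ 0.4779 -0.2736  0.054 ]
dark [ 298  172   44   43 1445] [318.8 192.9] [ 0.4557 -0.2993  0.054 ]
dark [ 260  229  125   16 1626] [322.3 238. ] [ 0.4581 -0.3492  0.054 ]
white [106 101  15   1  15] [ 0.5097 -0.3365] ((509.69000244140625, -336.538818359375), (4.883110523223877e-05, 14.278372764587402), 88.1620101928711)<stdin>:3: RuntimeWarning: overflow encountered in scalar multiply
Traceback (most recent call last):
OverflowError: Python integer 256 out of bounds for uint8
```

```bash
python3 - <<'E'
from h import *
import json
c={k:np.array(v) for k,v in json.load(open("cald.json")).items()}
im=cv2.imread("pics/dial.png"); g=im.max(2).astype(int); x0,y0=296,160
roi=g[y0:220,x0:350]
dark=(roi<90).astype(np.uint8); n,l,s,ce=cv2.connectedComponentsWithStats(dark); k=1+s[1:,4].argmax()
hull=cv2.convexHull(cv2.findContours((l==k).astype(np.uint8),0,2)[0][0]); cc,rad=cv2.minEnclosingCircle(hull); cc=np.array(cc)+(x0,y0)
print("disc",cc,rad,ray(c,cc,.054),cv2.fitEllipse(hull))
inside=np.zeros_like(dark); cv2.drawContours(inside,[hull],-1,1,-1); inside=cv2.erode(inside,np.ones((3,3)))
n,l,s,ce=cv2.connectedComponentsWithStats(((roi>100)&(inside>0)).astype(np.uint8))
for i in range(1,n):
    pts=np.argwhere(l==i)[:,::-1]+(x0,y0); W=np.array([ray(c,p,.08)[:2] for p in pts]).astype(np.float32); print("white",s[i],W.mean(0),cv2.minAreaRect(W*1000))
print("\n".join("".join(" .:-=+*#%@"[9-v*10//256] for v in row) for row in roi))
E
```

```text
disc [319.23045731 193.12533569] 22.091524124145508 [ 0.4561542  -0.29956407  0.054     ] ((23.159364700317383, 33.09504699707031), (43.450950622558594, 43.85248565673828), 48.856651306152344)
white [24 36 19  3 55] [ 0.46527487 -0.3003459 ] ((465.5979919433594, -300.35662841796875), (1.9907907247543335, 17.885414123535156), 88.15721130371094)
                                                      
                                                      
                                                      
                                            ...       
                                            -++.      
                                          . +%#:      
                                          :-#%:       
                                          -#%=        
                                          +%*.        
                                        .=#*:         
                       ...              +%%-          
                .....--++*=...          =%=.          
              ..+#%%%%%%%%%%#*=:.       .:.           
            ..+%%%#%##%%#%#%%%%%#=.    
[... 1837 characters left out ...]
+%%%%%%%%%%%%%%%%%%%%%%%%%%%%%%%%@+      ..: =%@
      .=#@%%%%%%%%%%%%%%%%%%%%%%%%%%%%@*.          :#*
        +%%%%%%%%%%%%%%%%%%%%%%%%%%%%@*:           .::
        .+%@%%%%%%%%%%%%%%%%%%%%%%%@*-:               
         .=#%%%%%%%%%%%%%%%%%%%%%%@*:                 
           =*%@%%%%%%%%%%%%%%%%%@@*:   ..             
           .::=#@%%%%%%%%%%%%@@**-:    =*:            
               =*#%%#@@@@@@%*+-::      +@%.           
               .::::::::==-::.         +@@.           
                        ..             :=-  .         
                                        . .-=         
                                          +@@.        
                                          =%*.
```

The dial is centred at about (0.456,−0.300) and its pointer is at mark 2 (0.90 rad), so it needs +0.45 rad clockwise. I'll close the clamp first.

```bash
python3 - <<'E'
from h import *
q=down(-.034); u=-np.array([.034,.9994,0])
r.gripper_to(.045)
r.move_to((.463,-.064,.17),q)
r.move_l((.463,-.064,.073),vel=.12)
r.gripper_to(0,f_grip=20); p=np.array(r.get_ee_pos()); print(r.get_opening(),p,r.get_wrist_force())
print(r.move_l(p+.034*u,vel=.03,guard=12)); p2=np.array(r.get_ee_pos()); print(p2,(p2-p)@u,r.get_wrist_force())
r.hold(.2); r.gripper_to(.045)
r.move_l((p2[0],p2[1],.16),vel=.15)
r.move_to((.462,-.06,.24),q); r.hold(.2)
c=r.get_calibration("wrist"); im=r.snapshot("wrist")[:,:,::-1]; cv2.imwrite("pics/cl.png",im)
for n,pt in [("post",(.4625,p2[1],.098)),("jaw",(.462,p2[1]-.022,.066)),("troughR",(.46,-.169,.082))]: print(n,proj(c,pt).round(1))
T=r.snapshot("top")[:,:,::-1]; cv2.imwrite("pics/top1.png",T); print(r.get_t())
t=r.get_calibration("top"); u,v=proj(t,(.46,-.169,.1)).astype(int); g=T.max(2).astype(int)[v-30:v+30,u-45:u+45]
print(u,v); print("\n".join("".join(" .:-=+*#%@"[9-x*10//256] for x in row) for row in g))
E
```

```text
0.01298575852612268 [ 0.46341788 -0.06399288  0.07324366] [0.19846694 0.32364375 1.78460948]
True
[ 0.46267086 -0.08842238  0.07322357] 0.02444024045939922 [-0.07788281  1.89670746  4.03583213]
post [319.2 257. ]
jaw [319.2 267.1]
troughR [319.2 322.9]
32.3917
419 269
=-::...........................                                                        .-=
=-::::............................ .                                                   :-=
=-::::::................................                                              .:==
--:::::::::::..............................                                           .-==
---:::::::::::::.............................                                        .:===
------:::::::::::::..............................                                    .-===
--------:::::::::::::::..............................                                :-==-
=-----------::::::::::::::...............................                           .:=+=-
====------------::::::::::::::.:.............................                      .:-===-
========----
[... 3925 characters left out ...]
#+-......                                    :::..            ....
*##################%%%%%#*=:......                                   ::..             ... 
*##################%%%%%%#+=-:......                                .::..             ..  
*#################%%%%%%%##*==-:.....                               .::..             ..  
*#################%%%%%%%%%##*+-:......                             :::..            ...  
*#################%%%%%%%%%%%#*+-......                             :::..            ...  
*#################%%%%%%%%%%%%#*-:.......                           ::..             ...  
*#################%%%%%%%%%%%%#*=:........                         .::..             ..
```

```bash
python3 - <<'E'
from h import *
im=cv2.imread("pics/cl.png").max(2).astype(int)
print("\n".join("".join(" .:-=+*#%@"[9-v*10//256] for v in row) for row in im[236:352:2,270:372]))
E
```

```text
-*@@@@@@@@@@@@@@@@@@@@@@@@@@*                                       
                                  -#%%%%%%%%%%%%%%%%%%%%%%%%%%@:                                      
                                  -#@%%%%%%%%%%%%%%%%%%%%%%%%%@:                                      
                                  -#%%%%%%%%%%%%%%%%%%%%%%%%%%@:                                      
                         ........ -#%%%%%%%%%#***+++*#%%%%%%%%@*=                                     
            :-:::::::::::::========#%%%%%%%%*****++++++#%%%%@@@+===                                   
          .:::::::::::::::::::::::-*@@%@%%@#*****++++++*%%@@@@@+===                                   
           .:::::::::::::::::::::::*@@@@@@%*****===+++++%@@@@@@+===                                   
:::::::::::::::::::::::::::::::::::*@@@@@@%#**++++.. :+*%@@@@@@+==                                    
:::::::::::::::::::::::::::::::::::*@@@@@@%*++++++....=*%@@@@@@+==                                    
::::::::::::::::::::::::-=++++++=+=#@@@@@@#+++++++++++++#@@@@@@*++........                            
 
[... 4139 characters left out ...]
*=    :+            .-==*%@@@@%%%%%%%%%%@@#=.:::.=#     =****-             +@@@@@@
                :---+=    .+           .:-==#@@%%##########%%%@#.:::.=*     ==----             :#@@@@@
                -:  -+    .+        :-===*+%@%################%@+:::.=+     +-   .              =%@@@@
                :.  -+     =      .:==***++%@##################%+:::.+*     +:   .              :#@@@@
                :.  -=     =   .:::-=****++#%##################%*:::.+*    .+:   .               =%@@@
                :...=+     =.-::::::+**+===+####################-:::.++    .*:....                *@@@
                :=++#%     =:-:::::-**+++++=#%################%:::::.++    .*:++*-                =%@@
```

The jaw sits against the trough, which lies straight between the guides with its vials upright. Now the dial.

```bash
python3 - <<'E'
from h import *
a=np.pi/2-.034; x,y=.456,-.300
r.gripper_to(.04)
r.move_l((.46,-.1,.24),vel=.25)
r.move_to((x,y,.18),down(a))
print(r.move_l((x,y,.0585),vel=.1,guard=8),r.get_ee_pos())
r.gripper_to(0,f_grip=15); print(r.get_opening(),r.get_wrist_force(),r.get_torque())
p=r.get_ee_pos()
for k in (.16,.32,.48): r.move_l((p[0],p[1],p[2]),rot=down(a-k))
print(r.get_opening(),r.get_wrist_force(),r.get_torque())
r.hold(.2); r.gripper_to(.04); r.hold(.2)
r.move_l((p[0],p[1],.18),vel=.15)
r.move_to((.452,-.33,.24),down(-.034)); r.hold(.2)
c=r.get_calibration("wrist"); im=r.snapshot("wrist")[:,:,::-1]; cv2.imwrite("pics/dial2.png",im); g=im.max(2).astype(int)
print("\n".join("".join(" .:-=+*#%@"[9-v*10//256] for v in row) for row in g[160:222:2,292:356])); print(r.get_t())
E
```

```text
False [ 0.45645195 -0.3003745   0.0591073 ]
0.013703142654967287 [-0.08388823  2.05338717  2.83306461] [ 0.49946686 -0.02514602  0.03328098]
0.014070359928033785 [0.64907999 1.50764588 1.01847185] [ 0.33474337 -0.12832267  0.01474319]
                                                                
                                                .=:.            
                                              .-#%=             
                                              +%*.              
                                            +%%:                
                   ..+#%%%%%%%%%#=:.        .=.                 
               .++%%%%%##%#######%%%%#=.                        
            .-#%%%%###%%%%#########%%#%%%=                      
          .-#%%%%%%%%#%#%#%##%%%%#%#%%##%%%+.                   
         -#%%%%%%%%%%%#%#%%%%%%#%%%%%%%%#%%%%*     -##:         
        =%%%%@@@@@%%%%%%%#%#%%%%%%%%#%#%%###%%*    =%%:         
       -#%%@@%%%@@@@@@%%%%%%%%%%%%%%%%%%%%%%%%%*                
      =%%@@@%%#%%%%@@@@@@@%%%%%%%%%%%%%%%%%%%%%%*               
     .*@@@@@%%%%%%%%
[... 457 characters left out ...]
@@@@@%%%%%%@#=:  .:+%%%%@%                
       .*%%%%%%%%%%%%%@@@@@@@@@@@%%%%@#=:   +%+.  -#*+          
        .+%%%%%%%%%%%%%@@@@@@@@@@@@@%%%%%@#*%-    -#@% .-=.     
          :+%%%%%%%%%%%%%%%%%@@@@@@@@@@@@@@%:          =%@-..-: 
            :*@@%%%%%%%%%%%%%%%%%@@@@@@@@#-                .#@% 
               =#@%%%%%%%%%%%%%%%%%%%@%:   .                 .  
                  :*#%%@@@@%%@@@%**+:      +@*.                 
                        ..::::.            -*-                  
                                              =%%.              
                                              .=-..             
                                                -*@@.           
40.7167
```

The pointer now aims at the three pips (slope about 0.45 rad), and the arm is clear of everything.

```bash
python3 -c "
from plant import r
r.hold(.3); print(r.sign_off())"
```

```text
the job is handed in; nothing more can be done
None
```

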